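Sweep the offcuts off the sawing board into the scrap tray

ROBOT

A 6-joint arm with a two-finger parallel gripper is mounted at the origin on the work surface. World frame = base frame: x ahead of the robot, y to its left, z up, the work surface at z = 0. Lengths are in mm, angles in rad, forces in N, time in s.
With the tool pointing down it reaches from about 275 to 725 mm from the base axis. Payload 15.9 kg.
Tool frame: the origin (TCP) lies at the very end of the fingers, on their centre line; the grasp point (between the pads) lies 19 mm behind it; y points along the fingers, x is the direction in which the jaws open and shut, and the axes are right-handed (so a half turn about y gives the same grasp; the last joint's range is limited). The gripper opens to 85 mm and grips with 20 to 120 N. Pads are 22 mm wide; open, the fingers measure 114 mm over their backs; the gripper's body (76 mm by 85 mm) begins 54 mm behind the grasp point. The pads swing forward as they close: fully open they stand 13 mm farther back than shut.
Start: joints at [-1.29, 0.213, -0.034, 1.323, 0, 1.571], TCP at [138.556, -480.404, 231.306] pointing down, gripper open.
Joint ranges: [-2.98, 2.98], [-0.74, 1.72], [-1.14, 1.35], [-2.1, 2.04], [-1.57, 1.44], [-3.14, 3.14]. Speed limits (rad/s): [1.89, 1.89, 2.39, 2.57, 3.14, 3.14].

INTERFACE

Orientations are given as a unit quaternion [w, x, y, z].
In Python, from workcell import r gives the robot as it stands.
- The arm moves only by the tool move_arm, never from a script. Its argument "moves" is a list of rows, each an object with "slide": the shift along the tool's x, y, z in units of 25 mm (1.0 is 25 mm), a list of three; "turn": the turn, a rotation vector about the tool's x, y, z in units of 8 degrees (1.0 is 8 degrees), a list of three. A call has exactly 5 rows; each row shifts and turns the commanded pose from where the row before left it, along the tool's axes as they then stand; what a row does not reach is not made up. A row lasts 1/10 s, in which the tool goes at most 50 mm and 8.59 degrees, less where a joint would pass 70% of its speed; a pose out of reach is approached as far as the arm can. A call is refused whole if a number of a shift passes 1 or a number of a turn 1, either way. A call with a gripper value outside its range is refused whole. "jaw" is the opening, from 0 (shut) to 1 (fully open), set as the call begins (left out, the last holds). The fingers move at their own pace and stop on an object; "squeeze" is the grip in N (left out, the last holds). Time passes only in rows, so rows that do not move let the fingers close, or fill a call up. It gives the time, the measured TCP pose, the force and the opening at its end, in the units of the state.
- r.observe(): the state, without advancing time (a new reading comes with each control period).
- r.capture(name): name is "side" or "top"; returns the picture (420x560x3 uint8, blue, green, red); there is no depth.
- r.calibration(name): a dict with "camera_matrix" (3x3 intrinsics, pixels), "D" ([k1, k2, p1, p2, k3] as OpenCV has them; the pictures are not rectified), "T" (4x4, takes a point from camera to world coordinates). Camera axes: x right, y down, z forward; pixel columns grow to the right and rows downward; lengths in mm; the calibration is good to about 2 mm. A picture is of the moment at which its call begins. calibration takes no time and is no camera call.
- r.hand_in(): hands the job in, once; it reports no verdict.
Trained networks look in the newest picture that a camera, given by its name, has taken for a name from the list of things; names that differ only in an ending like _2 or _b are one class to them, and where a whole thing is asked for, a point or a joint stands for the part that bears it (a point fixed in the world has none). Each returns a list of dicts, best first, with "score" (0 to 1); they miss things now and then, are a little off and sometimes report something else, mostly with a low value. They report only what shows in the picture. A call takes as long as a camera call.
- r.spot_in(label, camera): "rect" ([centre column, centre row, width, height] in pixels, round what is visible of it).
- r.silhouettes(label, camera): "region" (420x560 bool, what is visible of it) and "rect" ([centre column, centre row, width, height] in pixels, round what is visible of it).
- r.place_of(label, camera): "uv" ([column, row] in pixels: a listed point, or the origin of a listed thing).
The state is a dict: "time_s": time; "q": joint angles; "joint_vel": joint speeds; "tau": joint torques, N m; "ee_pos": TCP position; "orientation": TCP orientation; "wrist_force": force on the tool from outside, world axes, zero at the start; "moment": the same for the moment, N m; "opening": finger opening in mm.
Only numpy, scipy, OpenCV 4.12 (cv2) and the standard library are available. Lean on these libraries where they do the work, as an engineer would, in place of code of your own. Each camera call takes 0.05 s, during which the arm holds its last target.

TASK

Clear the sawing board for the next cut: with your fingertips, push the three small wood offcuts (black, orange-red and dark brown) along the board and off its end into the empty steel scrap tray, so that all three lie inside it. Only sweep them, do not lift them, and leave the heel block, the finger plane and everything else where it stands.

Things in the scene. Friction and masses are not known exactly. Their poses are not given: they have to be found in the camera images.
- sawing_board: Fixed sawing board of pale plywood, 270 mm (its x) by 360 mm (its y); its flat working face is 62 mm above the bench. Origin: bench level under the middle of the board. Its y axis runs along its length, towards the two trays at its ends; the ends are at y = -180 and +180 mm. A beech stop, 30 mm thick and 25 mm high above the face, runs the whole length of the far edge (x = +105 to +135 mm). The near edge (x = -135 mm) is open: things pushed over it fall on the bench.
- scrap_tray: Fixed, empty, open tray of bare grey steel: the scrap tray. 250 mm (x) by 130 mm (y) and 50 mm high, so its rim is 12 mm below the board's face; walls and floor 3 mm. It is butted (2 mm gap) against one end of the sawing board, either the +y or the -y end, with its axes parallel to the board's. Origin: centre of its underside, at bench level, 247 mm from the board's centre along the board's y.
- parts_tray: Fixed blue plastic tray of the same size and height at the other end of the board, with finished parts in it; no offcut may go in here. Origin: centre of its underside.
- ebony_offcut_mid (a point): Middle of the black ebony offcut, loose on the board's face: a flat block 44 mm (x) by 26 mm (y), 11 mm high, about 15 g. z axis up, turned any way.
- padauk_offcut_mid (a point): Middle of the orange-red padauk offcut, loose on the board's face: a block 44 mm (x) by 30 mm (y), 20 mm high, one end sawn at a slant (that end is 12 mm shorter on the +y side), about 18 g.
- walnut_offcut_mid (a point): Middle of the dark brown walnut offcut, loose on the board's face: a block with two slanting ends, 44 mm (x) by 22 mm (y) over all, 18 mm high, about 15 g. The middles of the offcuts start 55 mm or more from the board's ends and 35 mm or more from its near edge, well apart from each other and from the stop.
- heel_block: Bystander on the board beside the stop: mahogany heel block glued from three layers, 46 x 70 x 45 mm high (70 mm along the stop), loose. Origin: centre of its underside. Leave it where it stands.
- finger_plane: Bystander on the board beside the stop: small brass finger plane, 27 x 60 mm and about 35 mm high, loose. Origin: centre of its underside. Leave it where it stands.
- glue_bottle: Bystander on the bench behind the stop: yellow glue bottle with an orange cap, 56 mm across, 135 mm high. Origin: centre of its underside.
- brush_jar: Bystander on the bench behind the stop: steel jar 72 mm across with three glue brushes in it, 160 mm high in all. Origin: centre of its underside.
- sanding_block: Bystander on the bench behind the stop: cork sanding block, 62 x 105 x 35 mm high. Origin: centre of its underside.
- chisel: Bystander on the bench in front of the board, on the robot's side: chisel lying along its y axis, about 260 mm long and 30 mm high. Origin: at bench level near its ferrule.

How it is judged:
By the outcome, as a careful person would: the job done as asked, in the order asked, and still so for the second after the job is handed in, with the robot touching nothing.
It also fails if it takes over 67 s, if anything falls off the work surface, if the arm or the gripper's body presses on something with over 40 N, if the wrist force passes 120 N, or if a joint passes its speed limit or range.

## Working session

There is one attempt and no reset: what is moved stays moved. The work goes in short steps, Python scripts to look and compute and a tool call to move; the robot and the scene stay as the last step left them, time stands still between calls to the robot, and variables do not carry over. Pictures are saved under pics/ and viewed, and the job is handed in when it is done.

Besides the shell and the picture viewer there is one more tool, called after "Call:" in YAML: its name, and indented under it one key for each argument. move_arm: Moves the arm, as the interface text tells. Its arguments: {"type":"object","properties":{"moves":{"type":"array","items":{"type":"object","properties":{"slide":{"type":"array","items":{"type":"number"}},"turn":{"type":"array","items":{"type":"number"}}}}},"jaw":{"type":"number"},"squeeze":{"type":"number"}},"required":["moves"]}

```bash
ls; mkdir -p pics
python3 - <<'E'
from workcell import r
import cv2,numpy as np
np.set_printoptions(precision=3,suppress=True)
for c in("top","side"):
    cv2.imwrite(f"pics/{c}0.png",r.capture(c)); k=r.calibration(c); print(k)
print(r.observe())
E
```

```text
pics
{'camera_matrix': array([[467.417,   0.   , 276.13 ],
       [  0.   , 467.417, 203.152],
       [  0.   ,   0.   ,   1.   ]]), 'D': array([-0.127,  0.   ,  0.   ,  0.   ,  0.   ]), 'T': array([[ -0.011,  -0.988,   0.156, 455.055],
       [ -1.   ,   0.014,   0.023,   5.569],
       [ -0.025,  -0.156,  -0.987, 946.094],
       [  0.   ,   0.   ,   0.   ,   1.   ]])}
{'camera_matrix': array([[464.593,   0.   , 266.67 ],
       [  0.   , 464.593, 209.665],
       [  0.   ,   0.   ,   1.   ]]), 'D': array([0.012, 0.   , 0.   , 0.   , 0.   ]), 'T': array([[ -0.842,  -0.433,   0.321, 305.783],
       [ -0.539,   0.666,  -0.515, 467.278],
       [  0.009,  -0.607,  -0.795, 736.208],
       [  0.   ,   0.   ,   0.   ,   1.   ]])}
{'time_s': 0.1, 'q': array([-1.29 ,  0.213, -0.035,  1.323, -0.   ,  1.571]), 'joint_vel': array([-0.001, -0.001,  0.001, -0.002, -0.002, -0.   ]), 'tau': array([ -0.002, -68.725,  48.781,   0.012,  -0.   ,  -0.   ]), 'ee_pos': array([ 138.486, -480.131,  230.859]), 'orientation': array([ 0.565, -0.565,  0.425, -0.425]), 'wrist_force': array([-0.348, -0.246,  0.054]), 'moment': array([ 0.05 ,  0.05 , -0.027]), 'opening': 85.45172826959185}
```

View pics/top0.png

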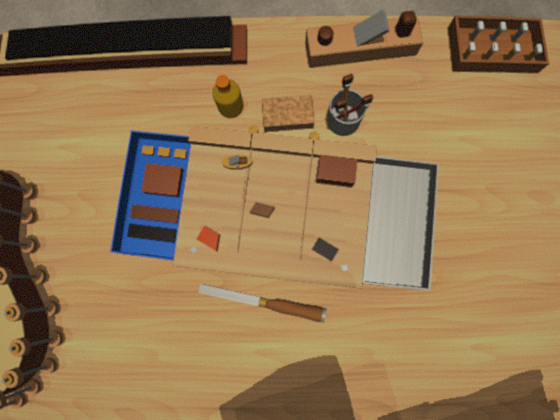

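View pics/side0.png

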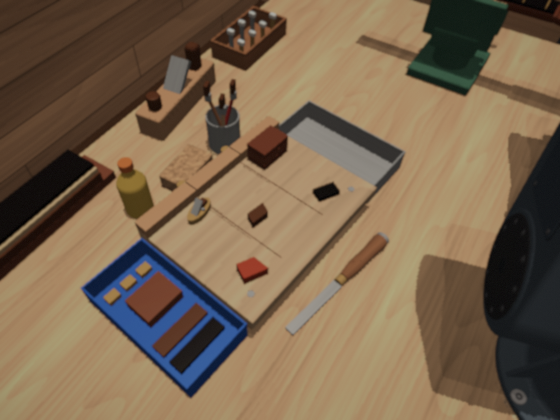

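The top view shows the scrap tray at the right end (about 400,225). Ebony is at (325,249), padauk at (208,238) and walnut at (262,210). The heel block is at (337,170) and the plane at (237,160), both by the stop.

```bash
cat > h.py <<'E'
from workcell import r
import cv2,numpy as np
np.set_printoptions(precision=1,suppress=True)
def ray(c,uv):
    k=r.calibration(c);T=np.array(k["T"])
    p=cv2.undistortPoints(np.array([[uv]],float),np.array(k["camera_matrix"]),np.array(k["D"]))[0,0]
    return T[:3,3],T[:3,:3]@np.array([p[0],p[1],1])
def atz(c,uv,z):
    o,d=ray(c,uv);return (o+d*(z-o[2])/d[2])
def tri(u1,u2):
    o1,d1=ray("top",u1);o2,d2=ray("side",u2)
    A=np.stack([d1,-d2],1);s=np.linalg.lstsq(A,o2-o1,rcond=None)[0]
    a=o1+d1*s[0];b=o2+d2*s[1];return (a+b)/2,np.linalg.norm(a-b)
def proj(c,P):
    k=r.calibration(c);T=np.linalg.inv(np.array(k["T"]))
    rv,_=cv2.Rodrigues(T[:3,:3]);return cv2.projectPoints(np.array(P,float).reshape(-1,1,3),rv,T[:3,3],np.array(k["camera_matrix"]),np.array(k["D"]))[0][:,0]
E
python3 - <<'E'
from h import *
for n,z in (("sawing_board",0),("scrap_tray",0),("parts_tray",0),("ebony_offcut_mid",67),("padauk_offcut_mid",72),("walnut_offcut_mid",71),("heel_block",62),("finger_plane",62)):
    u={}
    for c in("top","side"):
        d=r.place_of(n,c)
        if d: u[c]=d[0]["uv"]; print(n,c,np.array(u[c]),round(d[0]["score"],2),atz(c,u[c],z))
    if len(u)==2: print("   tri",*tri(u["top"],u["side"]))
for n,z in (("ebony_offcut_mid",73),("padauk_offcut_mid",82),("walnut_offcut_mid",80),("heel_block",107),("finger_plane",62),("scrap_tray",50)):
    d=r.silhouettes(n,"top")
    if d:
        m=d[0]["region"].astype(np.uint8);cs=max(cv2.findContours(m,0,2)[0],key=cv2.contourArea)
        b=cv2.boxPoints(cv2.minAreaRect(cs));print(n,d[0]["score"],[atz("top",p,z)[:2].round() for p in b])
E
python3 - <<'E'
import cv2
a=cv2.imread("pics/top0.png")[110:310,100:450];cv2.imwrite("pics/top0c.png",cv2.resize(a,(798,456),interpolation=2))
E
```

```text
sawing_board top [275.  211.3] 0.92 [587.7  30.1   0. ]
sawing_board side [263.2 224.2] 0.74 [589.8  23.8   0. ]
   tri [586.1  29.7   9.8] 0.2962004384897152
scrap_tray top [396.4 222.3] 0.8 [ 561.3 -217.6    0. ]
scrap_tray side [334.8 157. ] 0.96 [ 556.5 -213.     0. ]
   tri [ 560.7 -219.9   -7.9] 3.139532877902239
parts_tray top [159.8 197.4] 0.9 [620.2 269.9   0. ]
parts_tray side [164.9 320.5] 0.9 [620.4 280.9   0. ]
   tri [625.3 275.8 -16.9] 4.741833755567765
ebony_offcut_mid top [325.6 247.9] 0.79 [507.6 -65.9  67. ]
ebony_offcut_mid side [324.4 191.1] 0.88 [509.2 -62.2  67. ]
   tri [509.1 -65.8  62.9] 2.7597423465702775
padauk_offcut_mid top [211.2 240.4] 0.77 [523.9 148.9  72. ]
padauk_offcut_mid side [249.9 265.7] 0.64 [534.8 149.6  72. ]
   tri [528.3 150.2  76.6] 10.21794172388415
walnut_offcut_mid top [262.1 208.2] 0.68 [584.   52.6  71. ]
walnut_offcut_mid side [256.7 212.4] 0.72 [586.3  51.1  71. ]
   tri [584.3  52.7  74. ] 1.5498882381995132
heel_block top [334.3 172. ] 0.72 [654.1 -87.1  62. ]
heel_block side [266.3 157.1] 0.82 [650.1 -80.6  62. ]
   tri [655.7 -88.3  52.4] 1.1939448349613775
finger_plane top [234.2 164.5] 0.76 [672.1 107.   62. ]
finger_plane side [198.5 213.3] 0.88 [677.4 104.6  62. ]
   tri [672.4 107.2  67.7] 3.5545441503556967
ebony_offcut_mid 0.69 [array([505., -39.]), array([527., -53.]), array([505., -89.]), array([483., -75.])]
padauk_offcut_mid 0.61 [array([524., 178.]), array([553., 164.]), array([532., 123.]), array([504., 137.])]
walnut_offcut_mid 0.59 [array([574.,  72.]), array([594.,  67.]), array([584.,  31.]), array([564.,  36.])]
heel_block 0.97 [array([624., -48.]), array([678., -56.]), array([ 668., -126.]), array([ 614., -117.])]
finger_plane 0.62 [array([507., -37.]), array([531., -54.]), array([506., -90.]), array([482., -73.])]
scrap_tray 0.76 [array([ 440., -135.]), array([ 689., -167.]), array([ 675., -302.]), array([ 426., -264.])]
```

View pics/top0c.png

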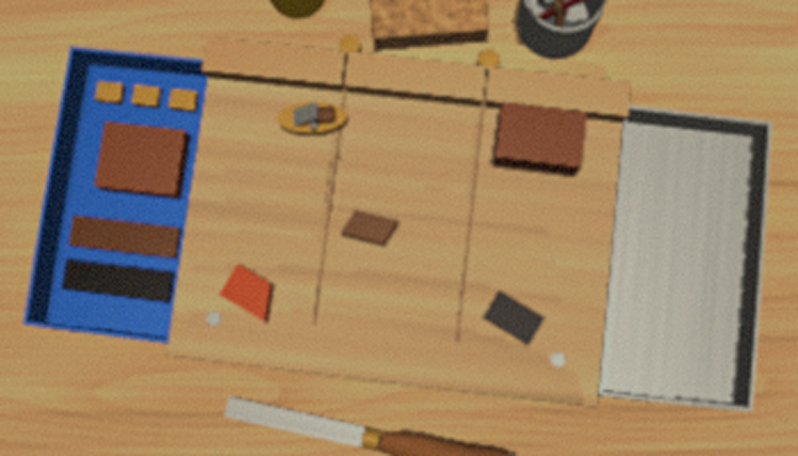

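Run:
```python
from h import *
s=798/350
f=lambda x,y:(100+x/s,110+y/s)
A=atz("top",f(169,356),62);B=atz("top",f(598,405),62);C=atz("top",f(203,74),62);D=atz("top",f(622,122),62)
print(A,B,C,D,np.linalg.norm(A-B))
R=[atz("top",f(*p),50) for p in ((768,124),(750,407),(600,393),(628,110))];print(R)
d=(A-B)/np.linalg.norm(A-B);print("yaw",np.arctan2(-d[0],d[1]))
# model overlay
best=None
from scipy.optimize import least_squares
def bp(p,X):
    c,s_=np.cos(p[2]),np.sin(p[2]);X=np.array(X,float)
    return np.c_[p[0]+c*X[:,0]-s_*X[:,1],p[1]+s_*X[:,0]+c*X[:,1],X[:,2]]
M=[(-135,180,62),(-135,-180,62),(105,180,62),(125,-312,50),(-125,-312,50),(-125,-182,50)]
U=np.array([f(169,356),f(598,405),f(203,74),f(768,124),f(750,407),f(600,393)])
o=least_squares(lambda p:(proj("top",bp(p,M))-U).ravel(),[588,28,-.12]);print(o.x,o.fun)
np.save("board.npy",o.x)
p=o.x
for n,c in dict(ebony=(508,-65,67),padauk=(528,150,72),walnut=(585,52,71),heel=(650,-86,62)).items():
    R=np.array([[np.cos(p[2]),-np.sin(p[2])],[np.sin(p[2]),np.cos(p[2])]]);print(n,R.T@(np.array(c[:2])-p[:2]))
# contour polygons
import cv2
im=r.capture("top")
def poly(mask,z,n):
    cs=max(cv2.findContours(mask.astype(np.uint8),0,2)[0],key=cv2.contourArea)
    b=cv2.boxPoints(cv2.minAreaRect(cs));W=np.array([atz("top",q,z)[:2] for q in b]);print(n,(W-p[:2])@R,((W-p[:2])@R).mean(0))
hsv=cv2.cvtColor(im,cv2.COLOR_BGR2HSV)
print(hsv[238,208],hsv[210,262],hsv[249,325],hsv[230,262])
def near(uv,mask):
    _,l=cv2.connectedComponents(mask.astype(np.uint8));return l==l[uv[1],uv[0]]
V=hsv[...,2]
poly(near((208,238),(hsv[...,1]>185)&((hsv[...,0]<9)|(hsv[...,0]>170))),82,"padauk")
poly(near((262,210),V<130),80,"walnut")
poly(near((325,249),V<110),73,"ebony")
```

```text
[476.3 221.4  62. ] [ 432.5 -133.3   62. ] [718.8 197.2  62. ] [ 669.9 -162.7   62. ] 357.39941961074226
[array([ 669.7, -293.1,   50. ]), array([ 427.6, -263.2,   50. ]), array([ 442. , -137.1,   50. ]), array([ 683.5, -170.7,   50. ])]
yaw -0.12290628014271378
[588.8  29.3  -0.1] [-1.7 -0.5 -0.4  0.   1.1  1.6  1.2 -2.1  0.8  0.9 -0.8 -0. ]
ebony [ -68.4 -103.7]
padauk [-75.4 112.1]
walnut [-6.6 22. ]
heel [  75.1 -106.8]
[  7 187 181] [ 12 137 119] [13 34 67] [ 16 120 172]
padauk [[-79.8 136. ]
 [-54.8 125.7]
 [-70.8  87.8]
 [-95.5  98.2]] [-75.2 111.9]
walnut [[-20.4  44.2]
 [  2.   41.5]
 [ -3.8  -0.6]
 [-26.1   2.3]] [-12.1  21.9]
ebony [[ -73.9  -78.2]
 [ -50.9  -88.9]
 [ -68.7 -127.4]
 [ -91.5 -116.6]] [ -71.2 -102.8]
```

```bash
cat >> h.py <<'E'
from scipy.spatial.transform import Rotation as Ro
B=np.load("board.npy")
def w2b(P):
    c,s=np.cos(B[2]),np.sin(B[2]);d=np.array(P)[:2]-B[:2];return np.array([c*d[0]+s*d[1],-s*d[0]+c*d[1]])
def b2w(P):
    c,s=np.cos(B[2]),np.sin(B[2]);return np.array([B[0]+c*P[0]-s*P[1],B[1]+s*P[0]+c*P[1]])
def plan(bx,by,z):
    """slide needed from now (tool axes, target orientation and present) and turn"""
    s=r.observe();w,x,y,zz=s["orientation"];R=Ro.from_quat([x,y,zz,w])
    M=R.as_matrix();bxv=np.array([np.cos(B[2]),np.sin(B[2]),0])
    G=[]
    for sg in(1,-1):
        X=sg*bxv;Y=np.array([0,0,-1.]);G.append(Ro.from_matrix(np.stack([X,Y,np.cross(X,Y)],1)))
    G.sort(key=lambda g:(R.inv()*g).magnitude());g=G[0]
    tv=(R.inv()*g).as_rotvec(degrees=True)
    d=np.r_[b2w((bx,by)),z]-s["ee_pos"]
    print("t",s["time_s"],"board",w2b(s["ee_pos"]),"z",s["ee_pos"][2],"F",s["wrist_force"],"open",s["opening"],"q",s["q"].round(2))
    print("axes",M.round(2).tolist())
    print("turn units",(tv/8).round(3),"slide now-axes units",(M.T@d/25).round(2),"slide goal-axes",(g.as_matrix().T@d/25).round(2),"mm",d)
E
python3 -c "
from h import *
print(B); plan(-70,-58,180)"
```

```text
[588.8  29.3  -0.1]
t 1.25 board [-383.2 -561.9] z 231.29303626194192 F [0.4 0.6 0.7] open 85.10331275429063 q [-1.3  0.2 -0.   1.3  0.   1.6]
axes [[0.28, 0.0, 0.96], [-0.96, 0.0, 0.28], [-0.0, -1.0, 0.0]]
turn units [-0.  -8.3 -0. ] slide now-axes units [-13.6   2.   19.5] slide goal-axes [12.5  2.  20.2] mm [373.6 460.9 -51.3]
```

Call:
move_arm:
  moves:
    - {"slide":[0,0,1],"turn":[0,-0.35,0]}
    - {"slide":[0,0,1],"turn":[0,-0.35,0]}
    - {"slide":[0,0,1],"turn":[0,-0.35,0]}
    - {"slide":[0,0,1],"turn":[0,-0.35,0]}
    - {"slide":[0,0,1],"turn":[0,-0.35,0]}
  jaw: 0.15

```text
time_s: 1.75
ee_pos: [255.3, -433.9, 231.3]
orientation: [-0.613, 0.613, -0.352, 0.352]
wrist_force: [-0.3, -0.2, 0.3]
opening: 13.5
```

Call:
move_arm:
  moves:
    - {"slide":[0,0,1],"turn":[0,-0.35,0]}
    - {"slide":[0,0,1],"turn":[0,-0.35,0]}
    - {"slide":[0,0,1],"turn":[0,-0.35,0]}
    - {"slide":[0,0,1],"turn":[0,-0.35,0]}
    - {"slide":[0,0,1],"turn":[0,-0.35,0]}

```text
time_s: 2.25
ee_pos: [356.5, -360.9, 231.3]
orientation: [-0.651, 0.651, -0.275, 0.275]
wrist_force: [-0.2, -0.2, 0.5]
opening: 12.9
```

Call:
move_arm:
  moves:
    - {"slide":[0,0,1],"turn":[0,-0.35,0]}
    - {"slide":[0,0,1],"turn":[0,-0.35,0]}
    - {"slide":[0,0,1],"turn":[0,-0.35,0]}
    - {"slide":[0,0,1],"turn":[0,-0.35,0]}
    - {"slide":[0,0,1],"turn":[0,-0.35,0]}

```text
time_s: 2.75
ee_pos: [437.0, -265.7, 231.3]
orientation: [-0.68, 0.68, -0.194, 0.194]
wrist_force: [-0.3, 0.1, -0.0]
opening: 12.8
```

Call:
move_arm:
  moves:
    - {"slide":[0,0,1],"turn":[0,-0.35,0]}
    - {"slide":[0,0,1],"turn":[0,-0.35,0]}
    - {"slide":[0,0,1],"turn":[0,-0.35,0]}
    - {"slide":[0,0,1],"turn":[0,-0.35,0]}
    - {"slide":[0,0,1],"turn":[0,-0.35,0]}

```text
time_s: 3.25
ee_pos: [492.1, -153.8, 231.3]
orientation: [0.699, -0.699, 0.109, -0.109]
wrist_force: [0.5, -0.6, 0.2]
opening: 12.6
```

```bash
python3 -c "
from h import *
plan(-70,-58,120)"
```

```text
t 3.25 board [ -73.1 -193.7] z 231.29507327992204 F [ 0.5 -0.6  0.2] open 12.556376031527194 q [-0.3  0.2  0.   1.3  0.   1.6]
axes [[0.95, 0.0, 0.31], [-0.31, -0.0, 0.95], [0.0, -1.0, 0.0]]
turn units [-0.  -1.3  0. ] slide now-axes units [-0.9  4.5  5.4] slide goal-axes [0.1 4.5 5.4] mm [  20.   134.3 -111.3]
```

Call:
move_arm:
  moves:
    - {"slide":[0,0.2,1],"turn":[0,-0.67,0]}
    - {"slide":[0,0.6,1],"turn":[0,-0.67,0]}
    - {"slide":[0,0.8,1],"turn":[0,0,0]}
    - {"slide":[0,1,1],"turn":[0,0,0]}
    - {"slide":[0,1,1],"turn":[0,0,0]}

```text
time_s: 3.75
ee_pos: [514.3, -31.1, 140.6]
orientation: [0.706, -0.706, 0.044, -0.045]
wrist_force: [0.5, 1.3, 0.3]
opening: 12.8
```

Call:
move_arm:
  moves:
    - {"slide":[0,0.8,0.7],"turn":[0,0,0]}
    - {"slide":[0,0.8,0],"turn":[0,0,0]}
    - {"slide":[0,0.4,0],"turn":[0,0,0]}
    - {"slide":[0,0,0],"turn":[0,0,0]}
    - {"slide":[0,0,0],"turn":[0,0,0]}

```text
time_s: 4.25
ee_pos: [516.7, -15.1, 92.0]
orientation: [-0.706, 0.706, -0.044, 0.045]
wrist_force: [0.2, 0.7, 0.6]
opening: 12.9
```

```bash
python3 -c "
from h import *
for c in('top','side'): cv2.imwrite(f'pics/{c}1.png',r.capture(c))
plan(-70,-200,66)"
python3 -c "
import cv2
a=cv2.imread('pics/side1.png')[100:300,180:420];b=cv2.imread('pics/top1.png')[120:300,180:440]
cv2.imwrite('pics/side1c.png',cv2.resize(a,(720,600)));cv2.imwrite('pics/top1c.png',cv2.resize(b,(780,540)))"
```

```text
t 4.35 board [-65.7 -53.1] z 92.35072140302466 F [-0.4  0.3  0.2] open 12.631733627897514 q [-0.   0.3 -0.3  1.  -0.   1.7]
axes [[0.99, 0.0, 0.13], [-0.13, -0.0, 0.99], [0.0, -1.0, 0.0]]
turn units [-0. -0.  0.] slide now-axes units [-0.2  1.1 -5.9] slide goal-axes [-0.2  1.1 -5.9] mm [ -22.6 -145.3  -26.4]
```

View pics/side1c.png

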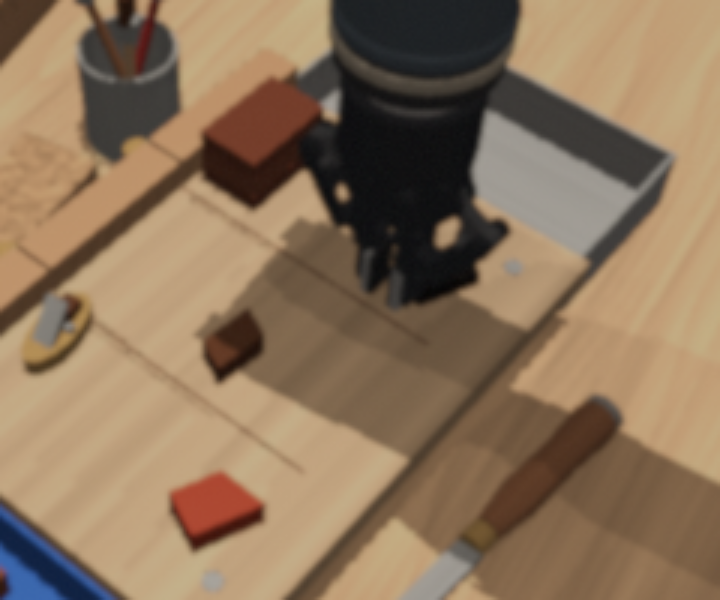

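View pics/top1c.png

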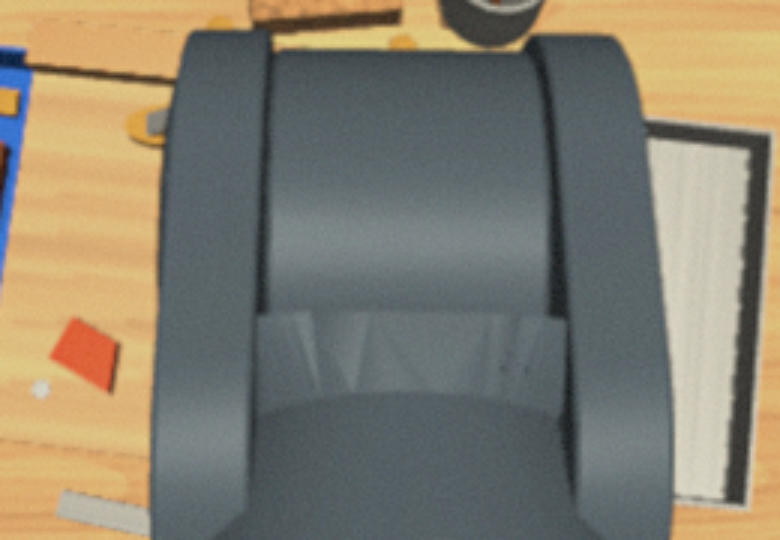

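The gripper stands above the board, just behind the ebony (side crop about 400,300), and the path to the tray is clear. Next I lower it and sweep.

Call:
move_arm:
  moves:
    - {"slide":[-0.1,0.5,0],"turn":[0,0,0]}
    - {"slide":[-0.1,0.5,0],"turn":[0,0,0]}
    - {"slide":[0,0,0],"turn":[0,0,0]}
    - {"slide":[0,0,-0.4],"turn":[0,0,0]}
    - {"slide":[0,0,-0.4],"turn":[0,0,0]}

```text
time_s: 4.85
ee_pos: [509.5, -34.8, 67.2]
orientation: [-0.706, 0.706, -0.044, 0.045]
wrist_force: [0.5, -0.7, 1.3]
opening: 12.8
```

Call:
move_arm:
  moves:
    - {"slide":[0,0,-0.4],"turn":[0,0,0]}
    - {"slide":[0,0,-0.4],"turn":[0,0,0]}
    - {"slide":[0,0,-0.4],"turn":[0,0,0]}
    - {"slide":[0,0,-0.4],"turn":[0,0,0]}
    - {"slide":[0,0,-0.4],"turn":[0,0,0]}

```text
time_s: 5.35
ee_pos: [502.5, -84.5, 66.3]
orientation: [-0.706, 0.706, -0.044, 0.044]
wrist_force: [1.6, 0.7, -0.4]
opening: 13.2
```

```bash
python3 -c "
from h import *
for c in('side',): cv2.imwrite(f'pics/{c}2.png',r.capture(c))
plan(-70,-195,66)"
python3 -c "
import cv2
a=cv2.imread('pics/side2.png')[100:300,180:420]
cv2.imwrite('pics/side2c.png',cv2.resize(a,(720,600)))"
```

```text
t 5.4 board [ -71.4 -124.8] z 66.32103307392327 F [ 0.1 -1.2  0.6] open 12.706974416258442 q [-0.2  0.3 -0.3  0.9 -0.   1.5]
axes [[0.99, -0.0, 0.13], [-0.13, -0.0, 0.99], [0.0, -1.0, -0.0]]
turn units [ 0. -0.  0.] slide now-axes units [ 0.1  0.  -2.8] slide goal-axes [ 0.1  0.  -2.8] mm [ -7.3 -69.8  -0.3]
```

View pics/side2c.png

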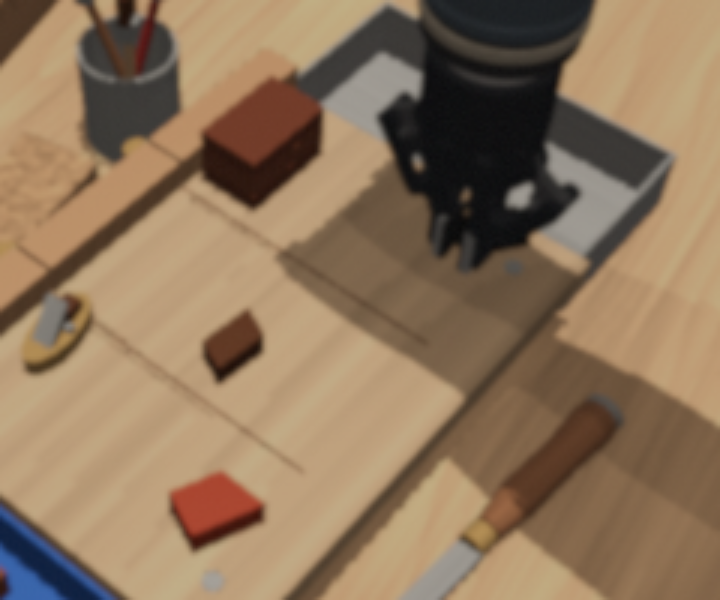

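The ebony is no longer where it lay, so it is being pushed ahead of the fingers, which look to be at board height (crop 455,265). I carry on over the end.

Call:
move_arm:
  moves:
    - {"slide":[0,0,-0.4],"turn":[0,0,0]}
    - {"slide":[0,0,-0.4],"turn":[0,0,0]}
    - {"slide":[0,0,-0.4],"turn":[0,0,0]}
    - {"slide":[0,0,-0.4],"turn":[0,0,0]}
    - {"slide":[0,0,-0.4],"turn":[0,0,0]}

```text
time_s: 5.9
ee_pos: [496.3, -134.0, 66.3]
orientation: [-0.706, 0.706, -0.044, 0.044]
wrist_force: [0.3, 0.3, -0.3]
opening: 12.7
```

Call:
move_arm:
  moves:
    - {"slide":[0,0,-0.4],"turn":[0,0,0]}
    - {"slide":[0,0,-0.3],"turn":[0,0,0]}
    - {"slide":[0,0,-0.2],"turn":[0,0,0]}
    - {"slide":[0,0,0],"turn":[0,0,0]}
    - {"slide":[0,0,0],"turn":[0,0,0]}

```text
time_s: 6.4
ee_pos: [493.6, -155.4, 66.3]
orientation: [0.706, -0.706, 0.044, -0.044]
wrist_force: [0.1, 0.6, 0.1]
opening: 12.7
```

```bash
python3 -c "
from h import *
for c in('side','top'): cv2.imwrite(f'pics/{c}3.png',r.capture(c))
plan(-77,150,140)"
python3 -c "
import cv2
a=cv2.imread('pics/side3.png')[60:260,180:420];b=cv2.imread('pics/top3.png')[120:300,180:440]
cv2.imwrite('pics/side3c.png',cv2.resize(a,(720,600)));cv2.imwrite('pics/top3c.png',cv2.resize(b,(780,540)))"
```

```text
t 6.5 board [ -71.5 -195. ] z 66.31953271022033 F [0.2 0.6 0.6] open 12.588664443269643 q [-0.3  0.3 -0.3  0.9  0.   1.4]
axes [[0.99, 0.0, 0.12], [-0.12, 0.0, 0.99], [0.0, -1.0, 0.0]]
turn units [-0. -0.  0.] slide now-axes units [-0.2 -3.  13.8] slide goal-axes [-0.2 -3.  13.8] mm [ 37.5 343.   73.7]
```

View pics/side3c.png

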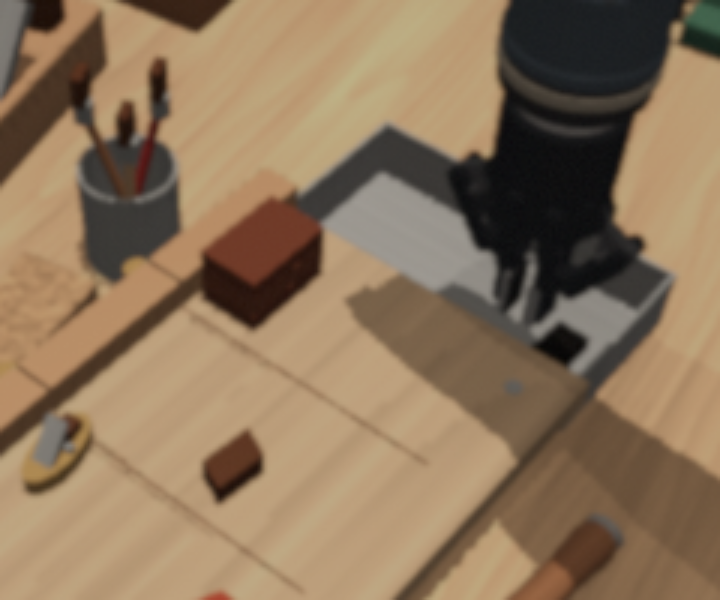

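View pics/top3c.png

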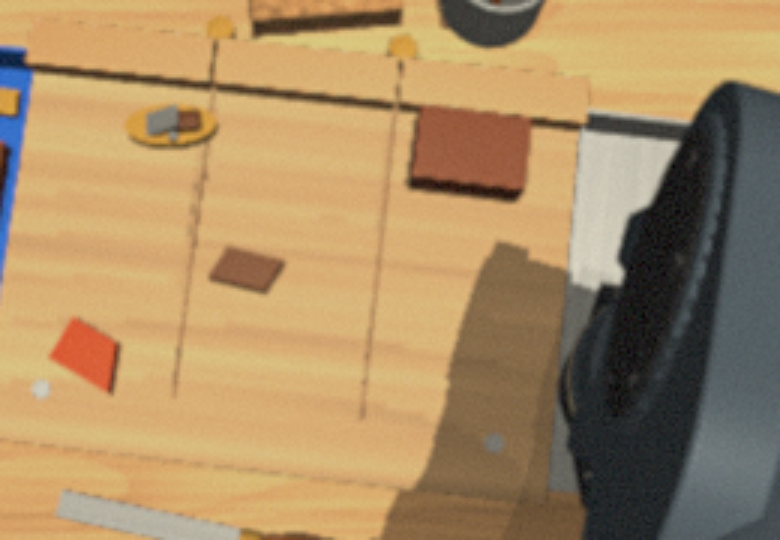

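The ebony now lies in the tray (side crop 560,343) and the others have not moved. Next I raise the gripper and go behind the padauk.

Call:
move_arm:
  moves:
    - {"slide":[0,-1,0],"turn":[0,0,0]}
    - {"slide":[0,-1,0.6],"turn":[0,0,0]}
    - {"slide":[0,-0.6,1],"turn":[0,0,0]}
    - {"slide":[0,0,1],"turn":[0,0,0]}
    - {"slide":[0,0,1],"turn":[0,0,0]}

```text
time_s: 7.0
ee_pos: [505.2, -65.0, 131.9]
orientation: [-0.706, 0.706, -0.044, 0.045]
wrist_force: [-0.4, 0.2, -0.7]
opening: 12.8
```

Call:
move_arm:
  moves:
    - {"slide":[-0.02,0,1],"turn":[0,0,0]}
    - {"slide":[0,0,1],"turn":[0,0,0]}
    - {"slide":[0,0,1],"turn":[0,0,0]}
    - {"slide":[0,0,1],"turn":[0,0,0]}
    - {"slide":[0,0,1],"turn":[0,0,0]}

```text
time_s: 7.5
ee_pos: [519.9, 59.3, 131.3]
orientation: [0.706, -0.706, 0.044, -0.044]
wrist_force: [1.0, 0.2, -0.6]
opening: 13.1
```

Call:
move_arm:
  moves:
    - {"slide":[-0.1,0,1],"turn":[0,0,0]}
    - {"slide":[0,0,1],"turn":[0,0,0]}
    - {"slide":[0,0,1],"turn":[0,0,0]}
    - {"slide":[0,0,1],"turn":[0,0,0]}
    - {"slide":[0,0,1],"turn":[0,0,0]}

```text
time_s: 8.0
ee_pos: [533.0, 183.6, 131.3]
orientation: [0.706, -0.706, 0.044, -0.044]
wrist_force: [0.4, -0.8, 0.7]
opening: 13.0
```

```bash
python3 -c "
from h import *
plan(-76,158,66)"
```

```text
t 8.0 board [-74.6 146.1] z 131.3296727079222 F [ 0.4 -0.8  0.7] open 13.001254384550391 q [ 0.3  0.4 -0.1  1.1  0.   2. ]
axes [[0.99, -0.0, 0.12], [-0.12, 0.0, 0.99], [-0.0, -1.0, 0.0]]
turn units [-0.  0. -0.] slide now-axes units [-0.1  2.6  0.5] slide goal-axes [-0.1  2.6  0.5] mm [  0.1  11.9 -65.3]
```

Call:
move_arm:
  moves:
    - {"slide":[-0.05,0.2,0.5],"turn":[0,0,0]}
    - {"slide":[0,0.8,0],"turn":[0,0,0]}
    - {"slide":[0,0.8,0],"turn":[0,0,0]}
    - {"slide":[0,0.8,0],"turn":[0,0,0]}
    - {"slide":[0,0,0],"turn":[0,0,0]}

```text
time_s: 8.5
ee_pos: [532.1, 194.3, 64.1]
orientation: [-0.705, 0.706, -0.045, 0.043]
wrist_force: [0.2, -0.6, 0.9]
opening: 13.0
```

Call:
move_arm:
  moves:
    - {"slide":[0,0,-0.4],"turn":[0,0,0]}
    - {"slide":[0,0,-0.4],"turn":[0,0,0]}
    - {"slide":[0,0,-0.4],"turn":[0,0,0]}
    - {"slide":[0,0,-0.4],"turn":[0,0,0]}
    - {"slide":[0,0,-0.4],"turn":[0,0,0]}

```text
time_s: 9.0
ee_pos: [527.3, 144.1, 66.7]
orientation: [0.706, -0.706, 0.044, -0.045]
wrist_force: [-0.5, -0.1, 0.5]
opening: 12.5
```

```bash
python3 -c "
from h import *
for c in('side','top'): cv2.imwrite(f'pics/{c}4.png',r.capture(c))
plan(-76,-195,66)"
python3 -c "
import cv2
a=cv2.imread('pics/side4.png')[140:340,160:400];b=cv2.imread('pics/top4.png')[120:300,180:440]
cv2.imwrite('pics/side4c.png',cv2.resize(a,(720,600)));cv2.imwrite('pics/top4c.png',cv2.resize(b,(780,540)))"
```

```text
t 9.1 board [-75.5 105.8] z 66.55008239993687 F [-0.5  0.8 -0.5] open 12.838175198204848 q [ 0.3  0.4 -0.2  1.  -0.   2. ]
axes [[0.99, 0.0, 0.13], [-0.13, -0.0, 0.99], [0.0, -1.0, -0.0]]
turn units [ 0. -0.  0.] slide now-axes units [  0.   0. -12.] slide goal-axes [ -0.   0. -12.] mm [ -38.  -298.4   -0.6]
```

View pics/side4c.png

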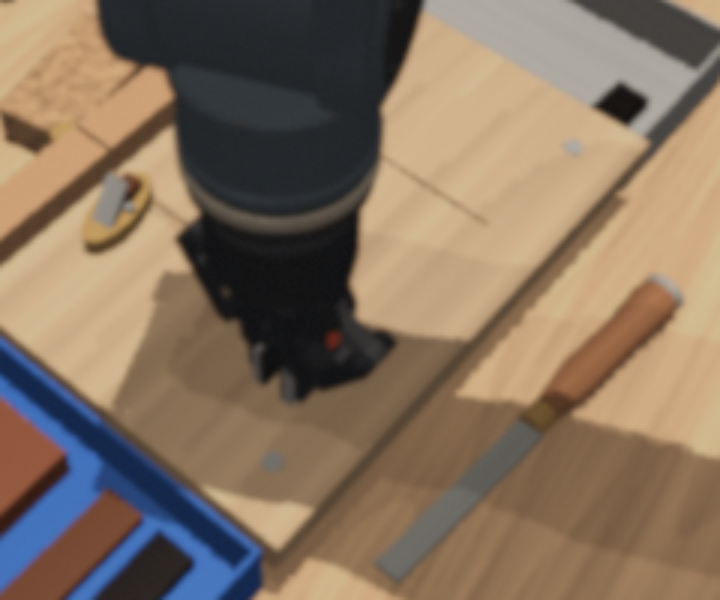

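View pics/top4c.png

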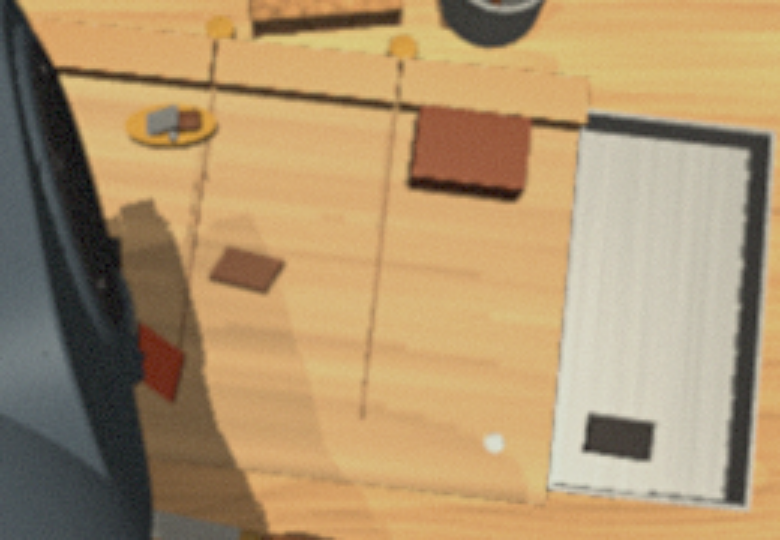

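The ebony is in the tray (top crop 618,437). The padauk is being pushed ahead of the fingers, its front visible at (165,365). I continue.

Call:
move_arm:
  moves:
    - {"slide":[0,0,-0.4],"turn":[0,0,0]}
    - {"slide":[0,0,-0.4],"turn":[0,0,0]}
    - {"slide":[0,0,-0.4],"turn":[0,0,0]}
    - {"slide":[0,0,-0.4],"turn":[0,0,0]}
    - {"slide":[0,0,-0.4],"turn":[0,0,0]}

```text
time_s: 9.6
ee_pos: [520.8, 94.7, 66.3]
orientation: [-0.706, 0.706, -0.044, 0.044]
wrist_force: [-0.4, 0.0, 0.2]
opening: 12.5
```

Call:
move_arm:
  moves:
    - {"slide":[0,0,-0.4],"turn":[0,0,0]}
    - {"slide":[0,0,-0.4],"turn":[0,0,0]}
    - {"slide":[0,0,-0.4],"turn":[0,0,0]}
    - {"slide":[0,0,-0.4],"turn":[0,0,0]}
    - {"slide":[0,0,-0.4],"turn":[0,0,0]}

```text
time_s: 10.1
ee_pos: [514.6, 45.1, 66.3]
orientation: [0.706, -0.706, 0.044, -0.044]
wrist_force: [-0.8, 0.0, 0.0]
opening: 13.1
```

```bash
python3 -c "
from h import *
for c in('side','top'): cv2.imwrite(f'pics/{c}5.png',r.capture(c))
plan(-76,-195,66)"
python3 -c "
import cv2
a=cv2.imread('pics/side5.png')[120:320,160:400];b=cv2.imread('pics/top5.png')[120:300,180:440]
cv2.imwrite('pics/side5c.png',cv2.resize(a,(720,600)));cv2.imwrite('pics/top5c.png',cv2.resize(b,(780,540)))"
```

```text
t 10.2 board [-75.6   6.1] z 66.31079193467964 F [-0.2 -0.9  0.2] open 12.694276183742936 q [ 0.1  0.3 -0.3  0.9 -0.   1.8]
axes [[0.99, -0.0, 0.13], [-0.13, -0.0, 0.99], [-0.0, -1.0, -0.0]]
turn units [ 0. -0. -0.] slide now-axes units [-0.  0. -8.] slide goal-axes [-0.  0. -8.] mm [ -25.4 -199.4   -0.3]
```

View pics/side5c.png

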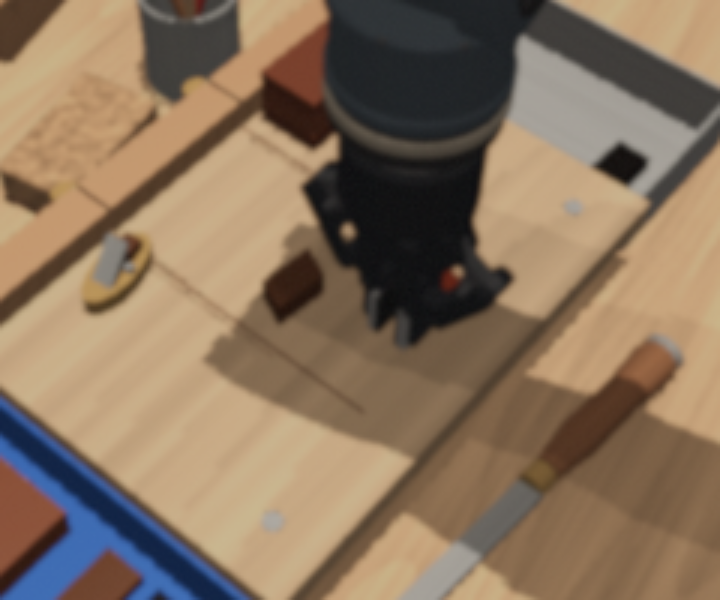

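View pics/top5c.png

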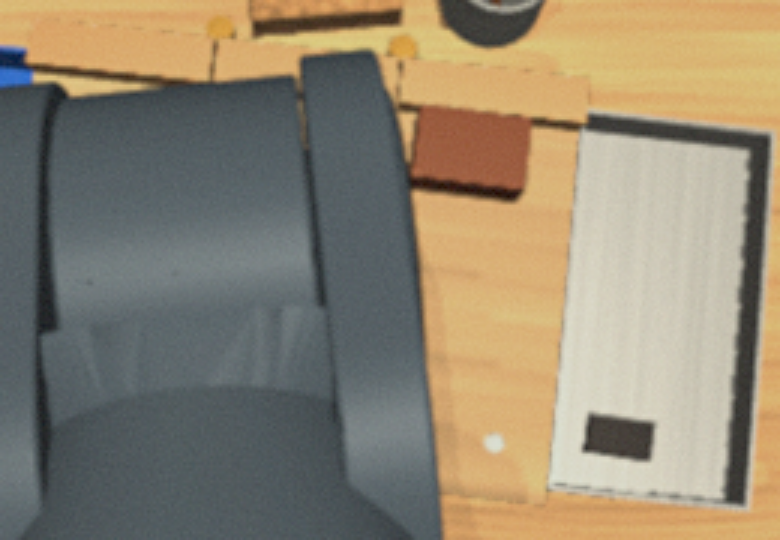

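The padauk shows red through the gripper linkage (side crop 452,278), the same place relative to the fingers as before. I continue, drifting slightly toward +x so that it lands clear of the ebony.

Call:
move_arm:
  moves:
    - {"slide":[0.03,0,-0.4],"turn":[0,0,0]}
    - {"slide":[0.05,0,-0.4],"turn":[0,0,0]}
    - {"slide":[0.05,0,-0.4],"turn":[0,0,0]}
    - {"slide":[0.05,0,-0.4],"turn":[0,0,0]}
    - {"slide":[0.05,0,-0.4],"turn":[0,0,0]}

```text
time_s: 10.7
ee_pos: [514.1, -5.3, 66.3]
orientation: [-0.706, 0.706, -0.044, 0.044]
wrist_force: [0.5, 0.2, -0.5]
opening: 12.9
```

Call:
move_arm:
  moves:
    - {"slide":[0.05,0,-0.4],"turn":[0,0,0]}
    - {"slide":[0.05,0,-0.4],"turn":[0,0,0]}
    - {"slide":[0.05,0,-0.4],"turn":[0,0,0]}
    - {"slide":[0.05,0,-0.4],"turn":[0,0,0]}
    - {"slide":[0.05,0,-0.4],"turn":[0,0,0]}

```text
time_s: 11.2
ee_pos: [514.1, -55.6, 66.3]
orientation: [0.706, -0.706, 0.044, -0.044]
wrist_force: [-0.3, 0.8, 0.4]
opening: 13.0
```

```bash
python3 -c "
from h import *
for c in('side','top'): cv2.imwrite(f'pics/{c}6.png',r.capture(c))
plan(-50,-197,66)"
python3 -c "
import cv2
a=cv2.imread('pics/side6.png')[60:260,180:420];b=cv2.imread('pics/top6.png')[120:300,180:440]
cv2.imwrite('pics/side6c.png',cv2.resize(a,(720,600)));cv2.imwrite('pics/top6c.png',cv2.resize(b,(780,540)))"
```

```text
t 11.3 board [-63.5 -94. ] z 66.28699835798236 F [ 0.3  0.4 -0.4] open 12.912697064917381 q [-0.1  0.3 -0.3  0.9 -0.   1.6]
axes [[0.99, 0.0, 0.13], [-0.13, -0.0, 0.99], [0.0, -1.0, -0.0]]
turn units [ 0. -0.  0.] slide now-axes units [ 0.6  0.  -4.1] slide goal-axes [ 0.5  0.  -4.1] mm [   0.6 -103.9   -0.3]
```

View pics/side6c.png

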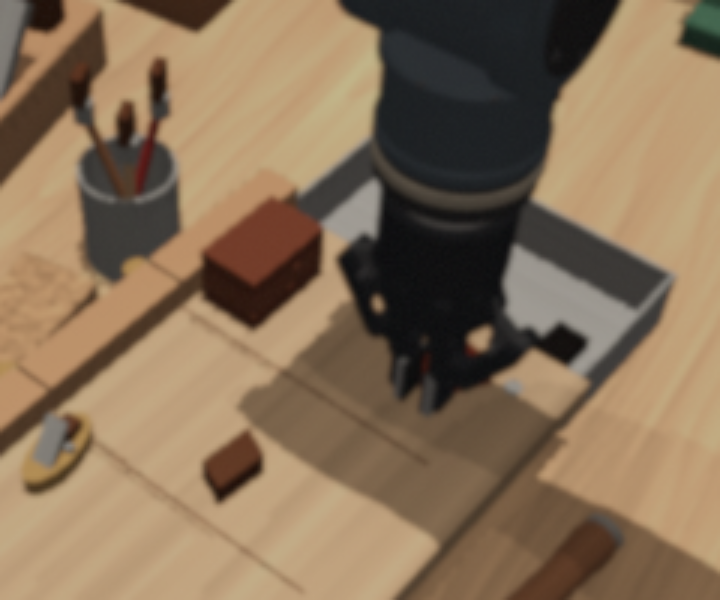

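View pics/top6c.png

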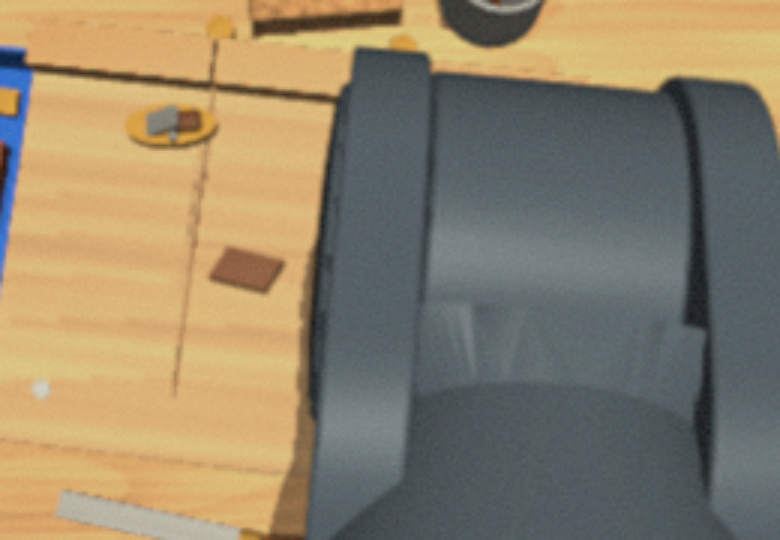

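The padauk is still in front of the fingers, with red showing at crop (430,355) and (470,350). I carry on over the end.

Call:
move_arm:
  moves:
    - {"slide":[0.04,0,-0.4],"turn":[0,0,0]}
    - {"slide":[0.04,0,-0.4],"turn":[0,0,0]}
    - {"slide":[0.04,0,-0.4],"turn":[0,0,0]}
    - {"slide":[0.04,0,-0.4],"turn":[0,0,0]}
    - {"slide":[0.04,0,-0.4],"turn":[0,0,0]}

```text
time_s: 11.8
ee_pos: [512.8, -105.9, 66.3]
orientation: [-0.706, 0.706, -0.044, 0.044]
wrist_force: [-0.0, -0.1, 0.1]
opening: 12.7
```

Call:
move_arm:
  moves:
    - {"slide":[0,0,-0.4],"turn":[0,0,0]}
    - {"slide":[0,0,-0.4],"turn":[0,0,0]}
    - {"slide":[0,0,-0.4],"turn":[0,0,0]}
    - {"slide":[0,0,-0.4],"turn":[0,0,0]}
    - {"slide":[0,0,-0.4],"turn":[0,0,0]}

```text
time_s: 12.3
ee_pos: [506.4, -155.4, 66.3]
orientation: [0.706, -0.706, 0.044, -0.044]
wrist_force: [-0.7, -0.7, 0.4]
opening: 12.7
```

Call:
move_arm:
  moves:
    - {"slide":[0,0,-0.2],"turn":[0,0,0]}
    - {"slide":[0,0,0],"turn":[0,0,0]}
    - {"slide":[0,0,0],"turn":[0,0,0]}
    - {"slide":[0,0,0],"turn":[0,0,0]}
    - {"slide":[0,-1,0],"turn":[0,0,0]}

```text
time_s: 12.8
ee_pos: [504.1, -158.6, 89.2]
orientation: [0.706, -0.705, 0.046, -0.043]
wrist_force: [-0.0, 0.2, 0.9]
opening: 12.9
```

```bash
python3 -c "
from h import *
for c in('side','top'): cv2.imwrite(f'pics/{c}7.png',r.capture(c))
plan(-12,70,66)"
python3 -c "
import cv2
a=cv2.imread('pics/side7.png')[60:260,180:420];b=cv2.imread('pics/top7.png')[120:300,180:440]
cv2.imwrite('pics/side7c.png',cv2.resize(a,(720,600)));cv2.imwrite('pics/top7c.png',cv2.resize(b,(780,540)))"
```

```text
t 12.9 board [ -57.3 -197.6] z 93.65246588213319 F [ 1.2 -0.8 -0.1] open 12.89088619667371 q [-0.3  0.3 -0.2  1.   0.   1.4]
axes [[0.99, 0.0, 0.12], [-0.12, -0.0, 0.99], [0.0, -1.0, -0.0]]
turn units [ 0. -0.  0.] slide now-axes units [ 1.8  1.1 10.7] slide goal-axes [ 1.8  1.1 10.7] mm [ 78.4 259.9 -27.7]
```

View pics/side7c.png

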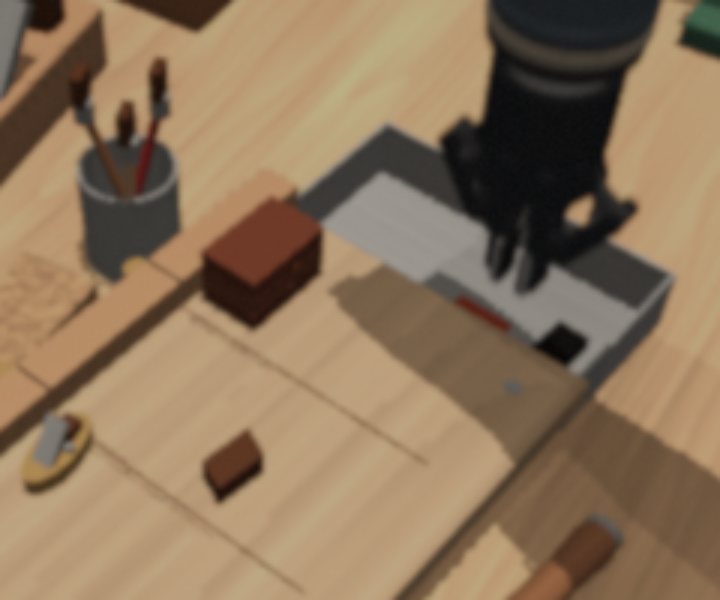

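View pics/top7c.png

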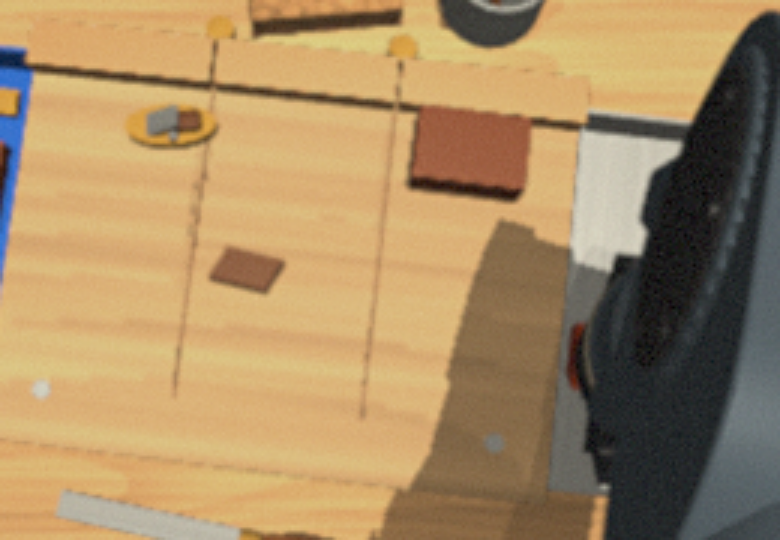

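The padauk is in the tray as well (side crop 480,312). Before sweeping the walnut I check how far the gripper knuckle stays from the heel block.

```bash
python3 -c "
from h import *
n=np.array([-np.sin(B[2]),np.cos(B[2]),0])
for uv in ((180+443/3,60+140/3),(180+636/3,60+210/3),(180+492/3,60+272/3),(180+525/3,60+290/3)):
    for yb in (-197.6,-187):
        o,d=ray('side',uv);P0=np.r_[b2w((0,yb)),0];t=n@(P0-o)/(n@d);P=o+t*d;print(uv,w2b(P),P[2])
for uv in ((413,106),(530,116),(522,192),(408,182)): print(w2b(atz('top',(180+uv[0]/3,120+uv[1]/3),107)))
for uv in ((408,187),(520,199)): print('bot',w2b(atz('top',(180+uv[0]/3,120+uv[1]/3),62)))
"
```

```text
(327.66666666666663, 106.66666666666666) [   7.1 -197.6] 165.66949026259533
(327.66666666666663, 106.66666666666666) [   1. -187.] 175.80237920441505
(392.0, 130.0) [-124.9 -197.6] 186.5416277401988
(392.0, 130.0) [-128.6 -187. ] 196.3038227082011
(344.0, 150.66666666666669) [ -43.5 -197.6] 83.1543804626092
(344.0, 150.66666666666669) [ -48.7 -187. ] 94.75275677890352
(355.0, 156.66666666666669) [ -69.1 -197.6] 83.47379967572726
(355.0, 156.66666666666669) [ -73.8 -187. ] 95.06650303315212
[ 96.6 -70.5]
[  98.3 -142.8]
[  50.2 -141.9]
[ 48.7 -72.2]
bot [ 55.1 -74.2]
bot [  55.2 -146.5]
```

The knuckles are about 80 mm above the tips, so at sweep height they clear the heel block's top at 107 mm. The finger paddle itself stays at x < +10, against the heel face at about +50. I move behind the walnut.

Call:
move_arm:
  moves:
    - {"slide":[0,-1,0.5],"turn":[0,0,0]}
    - {"slide":[0.3,-0.5,1],"turn":[0,0,0]}
    - {"slide":[0.5,0,1],"turn":[0,0,0]}
    - {"slide":[0.5,0,1],"turn":[0,0,0]}
    - {"slide":[0.5,0,1],"turn":[0,0,0]}

```text
time_s: 13.4
ee_pos: [565.2, -52.3, 128.7]
orientation: [0.706, -0.706, 0.044, -0.044]
wrist_force: [1.2, -0.0, 0.4]
opening: 13.0
```

Call:
move_arm:
  moves:
    - {"slide":[0,0,1],"turn":[0,0,0]}
    - {"slide":[0,0,1],"turn":[0,0,0]}
    - {"slide":[0,0,1],"turn":[0,0,0]}
    - {"slide":[0,0,1],"turn":[0,0,0]}
    - {"slide":[0,0,1],"turn":[0,0,0]}

```text
time_s: 13.9
ee_pos: [580.2, 71.8, 128.5]
orientation: [-0.706, 0.706, -0.044, 0.044]
wrist_force: [0.2, -0.5, 0.9]
opening: 12.7
```

Call:
move_arm:
  moves:
    - {"slide":[0,0,1],"turn":[0,0,0]}
    - {"slide":[0,0,0.2],"turn":[0,0,0]}
    - {"slide":[0,0,0],"turn":[0,0,0]}
    - {"slide":[0,0,0],"turn":[0,0,0]}
    - {"slide":[0,0,0],"turn":[0,0,0]}

```text
time_s: 14.4
ee_pos: [583.9, 99.3, 128.8]
orientation: [-0.706, 0.706, -0.045, 0.045]
wrist_force: [0.2, -0.2, -0.5]
opening: 13.2
```

```bash
python3 -c "
from h import *
plan(-12,68,66.3)"
```

```text
t 14.4 board [-13.6  68.8] z 128.78994455770376 F [ 0.2 -0.2 -0.5] open 13.191896943289576 q [ 0.2  0.4  0.   1.1 -0.   1.9]
axes [[0.99, -0.0, 0.13], [-0.13, -0.0, 0.99], [-0.0, -1.0, -0.0]]
turn units [ 0. -0. -0.] slide now-axes units [ 0.1  2.5 -0. ] slide goal-axes [ 0.1  2.5 -0. ] mm [  1.5  -1.  -62.5]
```

Call:
move_arm:
  moves:
    - {"slide":[0.05,0.8,0],"turn":[0,0,0]}
    - {"slide":[0,0.8,0],"turn":[0,0,0]}
    - {"slide":[0,0.6,0],"turn":[0,0,0]}
    - {"slide":[0,0.3,0],"turn":[0,0,0]}
    - {"slide":[0,0,0],"turn":[0,0,0]}

```text
time_s: 14.9
ee_pos: [584.7, 99.4, 65.6]
orientation: [-0.706, 0.706, -0.045, 0.044]
wrist_force: [-0.3, -0.2, 0.3]
opening: 12.7
```

Call:
move_arm:
  moves:
    - {"slide":[0,0,-0.4],"turn":[0,0,0]}
    - {"slide":[0,0,-0.4],"turn":[0,0,0]}
    - {"slide":[0,0,-0.4],"turn":[0,0,0]}
    - {"slide":[0,0,-0.4],"turn":[0,0,0]}
    - {"slide":[0,0,-0.4],"turn":[0,0,0]}

```text
time_s: 15.4
ee_pos: [579.0, 49.3, 66.6]
orientation: [0.706, -0.706, 0.044, -0.045]
wrist_force: [-0.3, 0.2, 0.9]
opening: 12.7
```

Call:
move_arm:
  moves:
    - {"slide":[0,0,-0.4],"turn":[0,0,0]}
    - {"slide":[0,0,-0.4],"turn":[0,0,0]}
    - {"slide":[0,0,-0.4],"turn":[0,0,0]}
    - {"slide":[0,0,-0.4],"turn":[0,0,0]}
    - {"slide":[0,0,-0.4],"turn":[0,0,0]}

```text
time_s: 15.9
ee_pos: [572.7, -0.0, 66.3]
orientation: [-0.706, 0.706, -0.044, 0.044]
wrist_force: [0.5, 0.7, 0.3]
opening: 12.9
```

```bash
python3 -c "
from h import *
for c in('side','top'): cv2.imwrite(f'pics/{c}8.png',r.capture(c))
plan(-12,-197,66.3)"
python3 -c "
import cv2
a=cv2.imread('pics/side8.png')[60:260,180:420];b=cv2.imread('pics/top8.png')[120:300,180:440]
cv2.imwrite('pics/side8c.png',cv2.resize(a,(720,600)));cv2.imwrite('pics/top8c.png',cv2.resize(b,(780,540)))"
```

```text
t 16.0 board [-12.4 -31.5] z 66.26776053248915 F [ 1.2  0.7 -0.8] open 12.624471923143533 q [-0.   0.4 -0.1  1.  -0.   1.7]
axes [[0.99, -0.0, 0.13], [-0.13, -0.0, 0.99], [-0.0, -1.0, -0.0]]
turn units [ 0. -0. -0.] slide now-axes units [ 0.   0.  -6.6] slide goal-axes [ 0.  -0.  -6.6] mm [ -20.2 -164.2    0. ]
```

View pics/side8c.png

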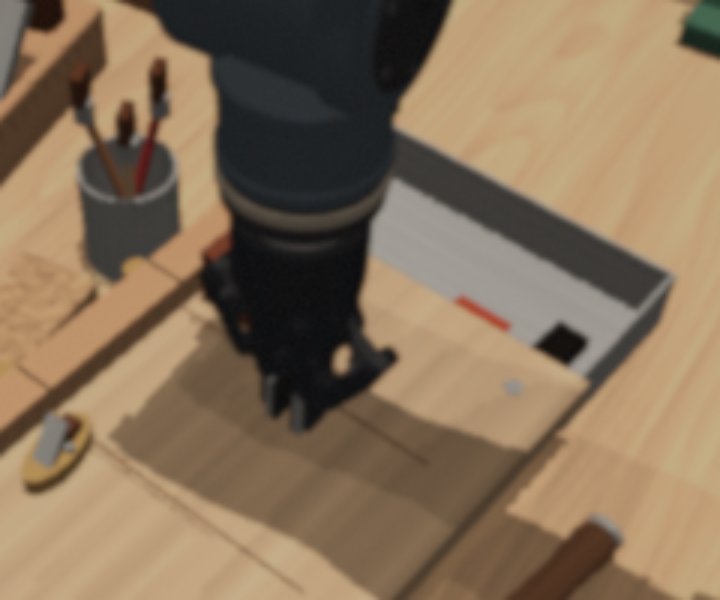

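View pics/top8c.png

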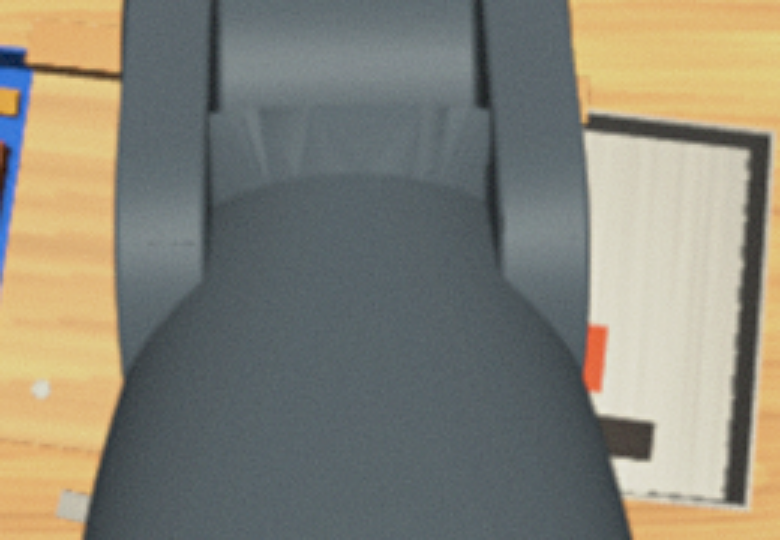

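The padauk and ebony lie in the tray (top crop 597,358 and 625,438). The walnut is hidden ahead of the fingers, and the board behind them is empty. I continue.

Call:
move_arm:
  moves:
    - {"slide":[0,0,-0.4],"turn":[0,0,0]}
    - {"slide":[0,0,-0.4],"turn":[0,0,0]}
    - {"slide":[0,0,-0.4],"turn":[0,0,0]}
    - {"slide":[0,0,-0.4],"turn":[0,0,0]}
    - {"slide":[0,0,-0.4],"turn":[0,0,0]}

```text
time_s: 16.5
ee_pos: [566.3, -49.7, 66.3]
orientation: [-0.706, 0.706, -0.044, 0.044]
wrist_force: [0.9, -0.5, 0.4]
opening: 12.6
```

Call:
move_arm:
  moves:
    - {"slide":[0,0,-0.4],"turn":[0,0,0]}
    - {"slide":[0,0,-0.4],"turn":[0,0,0]}
    - {"slide":[0,0,-0.4],"turn":[0,0,0]}
    - {"slide":[0,0,-0.4],"turn":[0,0,0]}
    - {"slide":[0,0,-0.4],"turn":[0,0,0]}

```text
time_s: 17.0
ee_pos: [560.1, -99.2, 66.3]
orientation: [0.706, -0.706, 0.044, -0.044]
wrist_force: [0.6, 0.3, -0.5]
opening: 12.6
```

```bash
python3 -c "
from h import *
for c in('side',): cv2.imwrite(f'pics/{c}9.png',r.capture(c))
plan(-12,-197,66.3)"
python3 -c "
import cv2
a=cv2.imread('pics/side9.png')[60:260,180:420]
cv2.imwrite('pics/side9c.png',cv2.resize(a,(720,600)))"
```

```text
t 17.05 board [ -12.4 -132.4] z 66.28880458362468 F [-0.7 -2.4  0.3] open 12.833051766377118 q [-0.2  0.4 -0.1  1.  -0.   1.5]
axes [[0.99, -0.0, 0.13], [-0.13, -0.0, 0.99], [0.0, -1.0, -0.0]]
turn units [ 0. -0.  0.] slide now-axes units [ 0.   0.  -2.6] slide goal-axes [ 0.  -0.  -2.6] mm [ -7.6 -64.2   0. ]
```

View pics/side9c.png

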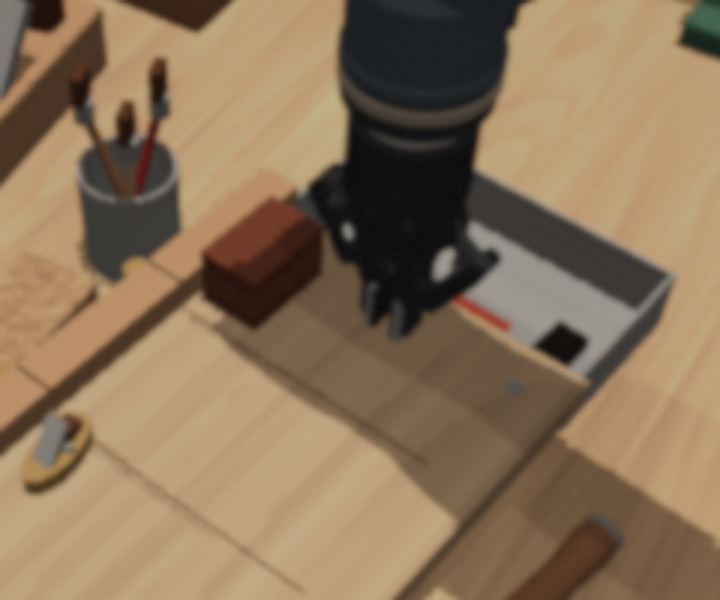

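The board behind the fingers is clear and the heel block has not moved (crop 262,260). I finish the push over the end, then back away upward.

Call:
move_arm:
  moves:
    - {"slide":[0,0,-0.4],"turn":[0,0,0]}
    - {"slide":[0,0,-0.4],"turn":[0,0,0]}
    - {"slide":[0,0,-0.4],"turn":[0,0,0]}
    - {"slide":[0,0,-0.4],"turn":[0,0,0]}
    - {"slide":[0,0,-0.4],"turn":[0,0,0]}

```text
time_s: 17.55
ee_pos: [553.8, -148.9, 66.3]
orientation: [-0.706, 0.706, -0.044, 0.044]
wrist_force: [0.2, 0.2, 0.7]
opening: 12.7
```

Call:
move_arm:
  moves:
    - {"slide":[0,0,-0.4],"turn":[0,0,0]}
    - {"slide":[0,0,-0.3],"turn":[0,0,0]}
    - {"slide":[0,0,0],"turn":[0,0,0]}
    - {"slide":[0,0,0],"turn":[0,0,0]}
    - {"slide":[0,0,0],"turn":[0,0,0]}

```text
time_s: 18.05
ee_pos: [551.8, -165.0, 66.3]
orientation: [0.706, -0.706, 0.044, -0.044]
wrist_force: [-0.7, -0.3, 0.2]
opening: 12.9
```

Call:
move_arm:
  moves:
    - {"slide":[0,-1,0],"turn":[0,0,0]}
    - {"slide":[0,-1,0],"turn":[0,0,0]}
    - {"slide":[0,-1,0],"turn":[0,0,0]}
    - {"slide":[0,-1,0.5],"turn":[0,0,0]}
    - {"slide":[0,-1,1],"turn":[0,0,0]}

```text
time_s: 18.55
ee_pos: [556.3, -128.4, 192.3]
orientation: [-0.706, 0.706, -0.045, 0.045]
wrist_force: [-0.2, 0.4, -0.4]
opening: 12.8
```

Call:
move_arm:
  moves:
    - {"slide":[0,0,1],"turn":[0,0,0]}
    - {"slide":[0,0,1],"turn":[0,0,0]}
    - {"slide":[0,0,1],"turn":[0,0,0]}
    - {"slide":[0,0,1],"turn":[0,0,0]}
    - {"slide":[0,0,1],"turn":[0,0,0]}

```text
time_s: 19.05
ee_pos: [572.1, -2.7, 191.3]
orientation: [0.706, -0.706, 0.044, -0.044]
wrist_force: [-0.4, 0.2, 0.3]
opening: 13.0
```

Call:
move_arm:
  moves:
    - {"slide":[0,0,1],"turn":[0,0,0]}
    - {"slide":[0,0,1],"turn":[0,0,0]}
    - {"slide":[0,0,1],"turn":[0,0,0]}
    - {"slide":[0,0,0],"turn":[0,0,0]}
    - {"slide":[0,0,0],"turn":[0,0,0]}

```text
time_s: 19.55
ee_pos: [581.4, 70.9, 191.2]
orientation: [-0.706, 0.706, -0.044, 0.044]
wrist_force: [0.2, 0.2, -0.0]
opening: 13.1
```

```bash
python3 -c "
from h import *
for c in('side','top'): cv2.imwrite(f'pics/{c}10.png',r.capture(c))
plan(-12,-197,66.3)"
python3 -c "
import cv2
a=cv2.imread('pics/side10.png')[60:260,180:420];b=cv2.imread('pics/top10.png')[120:300,180:440]
cv2.imwrite('pics/side10c.png',cv2.resize(a,(720,600)));cv2.imwrite('pics/top10c.png',cv2.resize(b,(780,540)))"
```

```text
t 19.65 board [-12.4  39.3] z 191.32670543534763 F [-0.3 -0.7 -0.2] open 12.656809017710469 q [ 0.1  0.4  0.1  1.3 -0.   1.8]
axes [[0.99, -0.0, 0.13], [-0.13, -0.0, 0.99], [-0.0, -1.0, -0.0]]
turn units [ 0. -0. -0.] slide now-axes units [ 0.   5.  -9.4] slide goal-axes [ 0.   5.  -9.4] mm [ -29.1 -234.5 -125. ]
```

View pics/side10c.png

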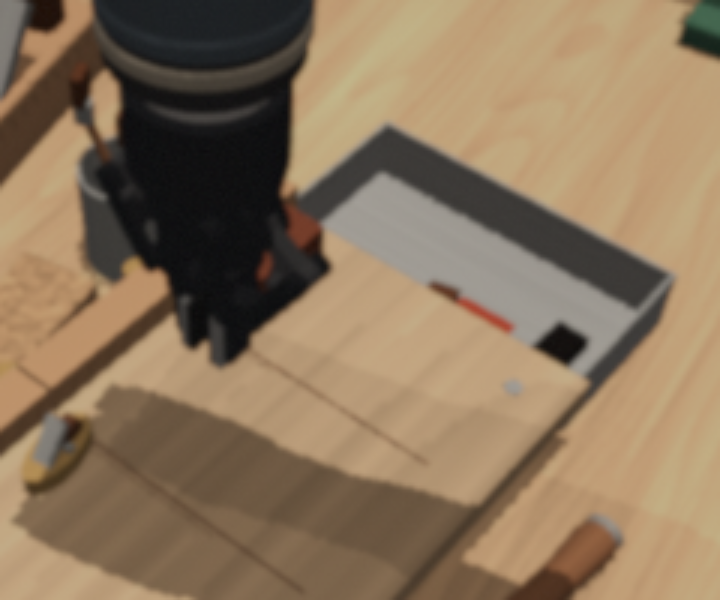

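View pics/top10c.png

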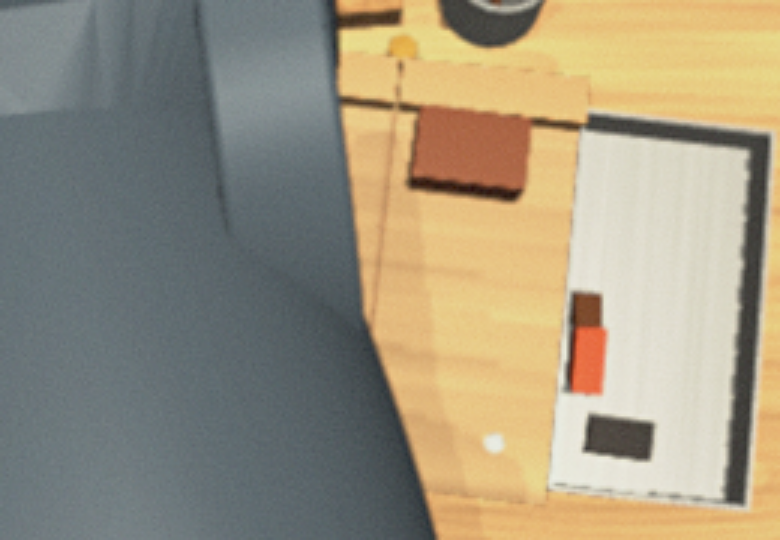

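The top view shows all three offcuts inside the tray: walnut (587,310), padauk (588,360) and ebony (618,437). The heel block and plane are at the same pixels as before, and the gripper is clear. I hand in.

```bash
python3 -c "
from h import *
for c in('side','top'):
  a=cv2.imread(f'pics/{c}8.png');b=r.capture(c)
d=r.capture('top');e=cv2.imread('pics/top10.png');print('tray change since last pic',cv2.absdiff(d,e)[150:290,370:440].mean())
print(r.hand_in(), r.observe()['time_s'])"
```

```text
tray change since last pic 1.973095238095238
the job is handed in; nothing more can be done
the job is handed in; nothing more can be done
```

All three offcuts are in the steel scrap tray, and I handed the job in at about 20 s of the 67 s allowed. I swept each one along the board and off its end with the nearly closed fingertips about 4 mm above the face. The order was ebony, padauk, then walnut, and nothing was lifted.

- **In the tray:** the last pictures show all three offcuts inside the tray. The ebony lies by itself. The padauk and walnut lie touching against the tray wall next to the board, and the padauk may partly overlap the walnut. A comparison of two pictures just before hand-in showed no movement in the tray beyond image noise.
- **Everything else:** the heel block and finger plane are at the same pixels as at the start. In the last pictures the arm hid part of the board and the parts tray, so I did not view the parts tray or the glue bottle again. Neither was near any of the pushes.
- **Forces and contact:** every wrist force reading was under 3 N, and the gripper was raised clear of everything at hand-in.
- **Disagreements:** the networks' two camera fixes for the padauk differed by about 10 mm, so I used colour outlines and the fitted board pose. They also took the ebony for the finger plane once, which I ignored.

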